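# Mount a polishing wheel and its clamp flange on the bench polisher

## Task

Mount the green polishing wheel on the bench polisher's bare spindle: slide the wheel on first and then the bright steel clamp flange from the rack, and push the whole stack (the dark backing flange already hanging on the spindle, then wheel, then clamp flange) fully home against the shoulder, with no gaps, ready for the nut. Do not let the wheel fall onto the bench, since a dropped wheel is scrap, and leave the red-brown spare wheel in its slot and the nut, paint bottle and glass tumbler where they stand.

Things in the scene. Friction and masses are not known exactly. Their poses are not given: they have to be found in the camera images.
- polisher: Bench polisher, fixed: blue motor barrel (108 mm dia, 130 mm long, axis level and along y, 125 mm above the bench) on a grey foot 130 mm (x) by 160 mm (y); wire brush wheel at its +y end, bare work spindle at its -y end. Origin on the bench under the barrel's middle, z up.
- shoulder (a point): Point on the motor's axis, on the outer face of the fixed steel shoulder (40 mm dia) that the stack seats against; the barrel ends 38 mm behind it. Axes as the polisher: z up, y INTO the motor. The spindle sticks out along -y, free on all sides: 13 mm dia for 75 mm, then a cone 10 mm long down to 4 mm dia; tip at y = -85 mm.
- backing: Backing flange: dark steel ring, 44 mm outer dia, 10 mm thick, 16 mm hole. Already loose on the spindle, 6 to 16 mm short of the shoulder; slides under a few newtons if pushed squarely. Origin at its centre, y axis along its hole. A ring let go on the spindle hangs 1.5 mm below its axis. Home: centre 5 mm out from the shoulder.
- wheel: The wheel to mount: green rubber disc, 76 mm dia, 16 mm thick, brass-bushed 16 mm hole, 0.09 to 0.18 kg. Origin at its centre, y axis along its hole. Stands on edge in a slot of the rack, centre 71 mm above the bench, hole axis level along the rack's y; the next disc is 44 mm or more away, so its two faces can be pinched from above. Home: centre 18 mm out from the shoulder.
- flange: Clamp flange: bright steel ring, 44 mm outer dia, 14 mm thick, 16 mm hole, 0.09 to 0.18 kg. Origin at its centre, y axis along its hole. Stands on edge in another slot of the rack, centre 52 mm above the bench, hole axis level along the rack's y. Home: centre 33 mm out from the shoulder, outside the wheel.
- rack: Fixed wooden toast-rack, 75 mm (x) by 218 mm (y), origin under its middle. Three slots at y = -60, 0, +60 mm hold wheel, flange and spare in any order. Two rails along y, tops 36 mm above the bench, 28 mm apart, carry the discs; 8 mm dowels beside each slot, 19 mm to either side of the middle, tops 58 mm above the bench; slot width 17.5 mm.
- spare: Spare wheel, red-brown, same size as the green one, in the remaining slot; must stay there. Origin at its centre, y axis along its hole.
- nut: Brass hexagon nut 24 mm across flats, 10 mm high, flat on the bench; not needed yet. Origin at the centre of its underside.
- paint: Dark paint bottle with white cap, 38 mm dia, 115 mm high, standing. Origin at the centre of its underside.
- tumbler: Empty glass tumbler, 70 mm dia at the rim, 85 mm high, standing. Origin at the centre of its underside.
Things that resemble listed ones, but are neither listed nor needed, are in the scene too. There is more than one size of the wheel; the one meant has the size given above.

How it is judged:
On the way, in this order (a step that is already met when the one before it is completed fails the run):
1. the wheel is on the spindle (x of wheel in the frame of shoulder between -0.004 and 0.004 m and z of wheel in the frame of shoulder between -0.005 and 0.003 m and y of wheel in the frame of shoulder between -0.077 and -0.015 m), for 0.2 s.
2. the clamp flange is on the spindle, outside the wheel (x of flange in the frame of shoulder between -0.004 and 0.004 m and z of flange in the frame of shoulder between -0.005 and 0.003 m and y of flange in the frame of shoulder between -0.077 and -0.03 m), for 0.2 s.
At the end, for the whole second after the job is handed in: Backing flange, wheel and clamp flange sit in that order on the spindle, coaxial with it, each within 3 mm of fully home (centres 5, 18 and 33 mm out from the shoulder, within 4 mm sideways, 5 mm below and 3 mm above the axis, tilted less than 0.12 rad) and at rest (x of backing in the frame of shoulder between -0.004 and 0.004 m and z of backing in the frame of shoulder between -0.005 and 0.003 m and y of backing in the frame of shoulder between -0.008 and -0.002 m and angle between the y axis of each of backing, wheel, flange and the y axis of shoulder, either way round below 0.12 rad and linear speed of each of backing, wheel, flange below 0.02 m/s and x of wheel in the frame of shoulder between -0.004 and 0.004 m and z of wheel in the frame of shoulder between -0.005 and 0.003 m and y of wheel in the frame of shoulder between -0.021 and -0.015 m and x of flange in the frame of shoulder between -0.004 and 0.004 m and z of flange in the frame of shoulder between -0.005 and 0.003 m and y of flange in the frame of shoulder between -0.036 and -0.03 m); the robot touches nothing.
It fails at once if the wheel falls to the bench (centre below 45 mm) (height (world z) of wheel below 0.045 m).
It fails at once if the spare wheel is moved more than 20 mm (distance of spare from where it was at the start of the episode above 0.02 m).
It fails at once if the nut is moved more than 30 mm (distance of nut from where it was at the start of the episode above 0.03 m).
It fails at once if the paint bottle is moved more than 30 mm or knocked over (distance of paint from where it was at the start of the episode above 0.03 m or angle between paint's own z axis and vertical above 0.4 rad).
It fails at once if the tumbler is moved more than 30 mm or knocked over (distance of tumbler from where it was at the start of the episode above 0.03 m or angle between tumbler's own z axis and vertical above 0.4 rad).
It also fails if it takes over 72 s, if anything falls off the work surface, if the arm or the gripper's body presses on something with over 40 N, if the wrist force passes 120 N, or if a joint passes its speed limit or range.

## Robot

A 6-joint arm with a two-finger parallel gripper is mounted at the origin on the work surface. World frame = base frame: x ahead of the robot, y to its left, z up, the work surface at z = 0. Lengths are in m, angles in rad, forces in N, time in s.
With the tool pointing down it reaches from about 0.3 to 1 m from the base axis. Payload 5.1 kg.
Tool frame: the origin (TCP) lies midway between the tips of the shut fingers; the grasp point (between the pads) lies 19 mm behind it; z points along the fingers, y is the direction in which the jaws open and shut (so a half turn about z gives the same grasp; the last joint's range is limited). The gripper opens to 95 mm and grips with 3 to 60 N. Pads are 20 mm wide; open, the fingers measure 119 mm over their backs; the gripper's body (75 mm by 180 mm) begins 59 mm behind the grasp point.
Start: joints at [-1.398, 0.124, 1.65, -0, 1.367, -0.083], TCP at [0.164, -0.629, 0.215] pointing down, gripper open.
Joint ranges: [-2.61, 2.61], [-1.02, 2.33], [0.03, 2.71], [-1.35, 4.49], [0.32, 2.68], [-2.91, 2.91]. Speed limits (rad/s): [2.57, 2.57, 3.14, 3.14, 3.14, 3.14].

## Interface

Orientations are given as a rotation vector (axis times angle).
In Python, from bench import ctrl, ungrasp, grasp, eyes, regions_of, place_of gives the robot as it stands. Calls block until the motion is done:
- ctrl.goto(position, orientation): joint-space move of the TCP to a pose.
- ctrl.servo_line(position, frame=None, v=0.15, threshold=None): straight line of the TCP; frame=None keeps the orientation; v is the mean speed in m/s. With threshold (N) it stops when the force on the tool has changed by that much, and returns True; else False.
- ctrl.set_joints(angles): joint-space move.
- ungrasp() and grasp(force=None): open the fingers fully, or close them until they stop; force is the grip in N (None keeps the last).
- ctrl.dwell(seconds).
- ctrl.inverse_kinematics(position, orientation): joint angles nearest the present ones, or None.
- ctrl.get_obs(): the state.
- eyes.camera(name): name is "scene" or "top" or "wrist"; returns a dict with "img" (480x640x3 uint8, red, green, blue), "range_z" (480x640 float32, m along the optical axis (not along the pixel's ray), 0 where there is no reading), "vfov" (degrees; the focal length in pixels is half the picture's height over the tangent of half this angle, whatever the lens; pixels are square), "cx", "cy" (the principal point, pixels), "rvec" (rotation vector, rad) and "tvec" (3), from world to camera coordinates, as OpenCV has them; the wrist camera has in their place "tool_from_camera" (4x4, takes a point from camera to tool coordinates, whose origin is the TCP and whose axes are the flange's). Camera axes: x right, y down, z forward; pixel columns grow to the right and rows downward; lengths in m; the calibration is good to about 2 mm. A picture is of the moment at which its call begins: read the wrist's pose just before it.
A pose or a line that the arm cannot do raises ctrl.Unreachable and nothing moves.
- ctrl.sign_off(): hands the job in, once; it reports no verdict.
Trained networks look in a picture, given as the dict that the camera call returned (one of the last four; its "shot" number tells which), for a name from the list of things; names that differ only in an ending like _2 or _b are one class to them, and where a whole thing is asked for, a point or a joint stands for the part that bears it (a point fixed in the world has none). Each returns a list of dicts, best first, with "score" (0 to 1); they miss things now and then, are a little off and sometimes report something else, mostly with a low value. They report only what shows in the picture. A call takes as long as a camera call. They do not tell look-alikes from the thing itself.
- regions_of(picture, query): "pixels" (480x640 bool, what is visible of it) and "rect" ([left, top, right, bottom] in pixels, round what is visible of it).
- place_of(picture, query): "location" ([column, row] in pixels: a listed point, or the origin of a listed thing).
The state is a dict: "time": time; "joints": joint angles; "joint_vel": joint speeds; "tau": joint torques, N m; "tool_pos": TCP position; "orientation": TCP orientation; "force": force on the tool from outside, world axes, zero at the start; "moment": the same for the moment, N m; "finger_gap": opening from 0.0 (shut) to 1.0 (fully open).
Only numpy, scipy, OpenCV 4.12 (cv2) and the standard library are available. Lean on these libraries where they do the work, as an engineer would, in place of code of your own. Each camera call takes 0.05 s, during which the arm holds its last target. There are 200 camera calls.

## Working session

There is one attempt and no reset: what is moved stays moved. The work goes in short steps, each a Python script; the robot and the scene stay as the last script left them, time stands still between calls to the robot, and variables do not carry over. Pictures are saved under pics/ and viewed, about 8 in all and at most 12, crops included, and the job is handed in when it is done.

```bash
ls; mkdir -p pics
cat > h.py <<'E'
import numpy as np, cv2
from scipy.spatial.transform import Rotation as R
from bench import ctrl, ungrasp, grasp, eyes, regions_of, place_of
def cloud(p, tool=None):
    """world xyz per pixel"""
    f=240/np.tan(np.radians(p["vfov"])/2); z=p["range_z"].astype(float)
    v,u=np.mgrid[:480,:640]
    c=np.stack([(u-p["cx"])/f*z,(v-p["cy"])/f*z,z],-1)
    if "rvec" in p:
        M=cv2.Rodrigues(np.array(p["rvec"],float))[0]
        w=(c-np.array(p["tvec"]).ravel())@M
    else:
        T=np.array(p["tool_from_camera"]); t=c@T[:3,:3].T+T[:3,3]
        w=t@R.from_rotvec(tool["orientation"]).as_matrix().T+np.array(tool["tool_pos"])
    w[z==0]=np.nan
    return w
def save(p,n): cv2.imwrite("pics/"+n,p["img"][...,::-1])
E
python3 - <<'E'
from h import *
for n in("scene","top"):
    p=eyes.camera(n); save(p,n+".png"); w=cloud(p)
    np.save(n+"_w.npy",w); np.save(n+"_i.npy",p["img"])
    for q in("polisher","wheel","flange","rack","spare","nut","paint","tumbler","backing"):
        for r in regions_of(p,q)[:4]:
            m=r["pixels"]; k=w[m]; k=k[~np.isnan(k[:,0])]
            if len(k)<5: continue
            print(n,q,round(r["score"],2),[int(a) for a in r["rect"]],np.percentile(k,[3,50,97],axis=0).round(3).tolist(),p["img"][m].mean(0).round())
    print(n,"shoulder",[(x["location"],x["score"]) for x in place_of(p,"shoulder")][:2])
print(ctrl.get_obs())
E
```

```text
pics
scene polisher 0.92 [87, 220, 242, 378] [[0.499, -0.372, 0.016], [0.568, -0.291, 0.131], [0.598, -0.178, 0.179]] [104. 126. 155.]
scene wheel 0.69 [374, 221, 410, 275] [[0.655, 0.08, 0.012], [0.669, 0.116, 0.066], [0.677, 0.172, 0.104]] [125. 179. 156.]
scene wheel 0.61 [271, 173, 317, 213] [[0.312, 0.1, 0.002], [0.36, 0.125, 0.058], [0.398, 0.16, 0.103]] [150. 218. 186.]
scene wheel 0.56 [329, 191, 347, 227] [[0.469, 0.116, 0.049], [0.51, 0.125, 0.083], [0.53, 0.136, 0.109]] [152. 218. 190.]
scene flange 0.45 [378, 196, 394, 210] [[0.516, 0.234, 0.046], [0.54, 0.243, 0.063], [0.554, 0.249, 0.075]] [212. 211. 210.]
scene rack 0.95 [311, 197, 412, 248] [[0.456, 0.08, 0.003], [0.52, 0.173, 0.036], [0.581, 0.285, 0.057]] [204. 157. 104.]
scene spare 0.85 [350, 189, 372, 223] [[0.482, 0.172, 0.038], [0.526, 0.183, 0.081], [0.55, 0.198, 0.109]] [169.  76.  52.]
scene spare 0.49 [309, 198, 413, 249] [[0.46, 0.08, 0.007], [0.521, 0.172, 0.036], [0.581, 0.285, 0.057]] [207. 160. 106.]
scene nut 0.5 [258, 239, 273, 252] [[0.411, -0.021, 0.001], [0.427, -0.012, 0.01], [0.436, 0.002, 0.013
[... 2040 characters left out ...]
89.]
top shoulder [([465.8, 283.5], 0.64)]
{'time': 1.1, 'joints': array([-1.39761337e+00,  1.23808770e-01,  1.65028878e+00, -1.23318601e-05,
        1.36754356e+00, -8.26086429e-02]), 'joint_vel': array([-0.00019098, -0.00270765, -0.00016479,  0.00015853, -0.00139289,
        0.00059428]), 'tau': array([-3.13328092e-04, -4.17599523e+01, -3.60234511e+01,  7.74956192e-02,
        4.28582565e-02, -9.36182715e-06]), 'tool_pos': array([ 0.16441695, -0.62884124,  0.21465717]), 'orientation': array([-3.11588565e+00, -4.00699784e-01,  2.23982400e-05]), 'force': array([-0.21871575, -0.28424182, -0.23068293]), 'moment': array([-0.0144374 , -0.03652628,  0.03536585]), 'finger_gap': 0.9978812612584661}
```

Run:
```python
import cv2
a=cv2.imread("pics/scene.png")[150:390,70:510]; b=cv2.imread("pics/top.png")[90:410,130:630]
cv2.imwrite("pics/sc.png",cv2.resize(a,None,fx=1.8,fy=1.8,interpolation=2)); cv2.imwrite("pics/tc.png",cv2.resize(b,None,fx=1.6,fy=1.6,interpolation=2))
```

```text
(no output)
```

View pics/sc.png

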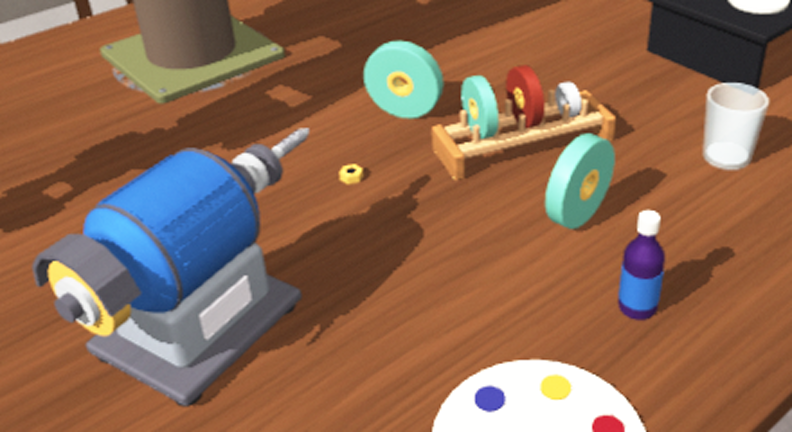

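View pics/tc.png

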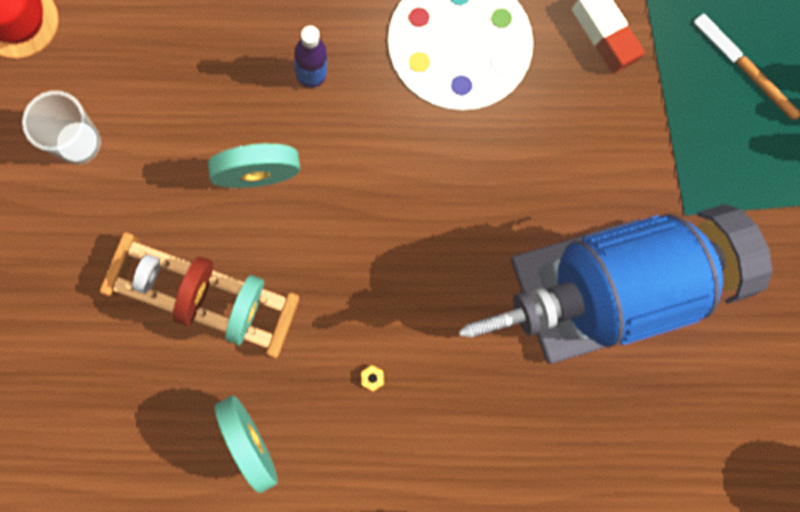

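The rack runs wheel (≈0.494, 0.131), then spare, then flange (≈0.532, 0.244). In the enlarged top view, the free spindle points left from the polisher with its tip at (462, 333). The two larger green discs are look-alikes. Next I'll make coarse fits offline.

Run:
```python
import numpy as np
for n in("scene","top"):
    w=np.load(n+"_w.npy").reshape(-1,3); im=np.load(n+"_i.npy").reshape(-1,3)
    x,y,z=w.T
    m=(z>.09)&(z<.15)&(y>-.2)&(y<-.02)&(x>.4)&(x<.58)
    k=w[m]; 
    for a in np.arange(-.2,-.04,.01):
        s=k[(k[:,1]>=a)&(k[:,1]<a+.01)]
        if len(s)>3: print(n,a.round(3),len(s),s.mean(0).round(4),np.ptp(s,axis=0).round(3),s[:,2].max().round(4))
    m=(z>.155)&(z<.2)&(y>-.4)&(y<-.1)   # barrel top
    c=w[m]; mu=c.mean(0); 
    d=np.linalg.svd((c-mu)[:,:2],full_matrices=False)[2][0]; print(n,"barrel",mu.round(4),d.round(3))
    m=(z>.096)&(z<.115)&(x>.42)&(x<.6)&(y>.1)&(y<.22)
    for lo,hi in((.1,.155),(.165,.22)):
        c=w[m&(y>lo)&(y<hi)]; mu=c.mean(0); d=np.linalg.svd((c-mu)[:,:2],full_matrices=False)[2][0]; print("disc",mu.round(4),d.round(3),len(c))
    m=(z>.06)&(z<.08)&(x>.48)&(x<.58)&(y>.22)&(y<.27); print("flange",np.nanmean(w[m],0).round(4),m.sum())
```

```text
scene -0.2 14 [ 0.5507 -0.197   0.1397] [0.016 0.006 0.022] 0.149
scene -0.19 59 [ 0.5106 -0.1838  0.1375] [0.039 0.007 0.028] 0.1454
scene -0.18 139 [ 0.5057 -0.1742  0.1347] [0.035 0.01  0.041] 0.1471
scene -0.17 82 [ 0.5062 -0.1657  0.1353] [0.041 0.01  0.031] 0.1466
scene -0.16 156 [ 0.5027 -0.1551  0.1331] [0.032 0.01  0.04 ] 0.1469
scene -0.15 43 [ 0.5076 -0.1478  0.1322] [0.024 0.005 0.032] 0.145
scene -0.14 31 [ 0.4891 -0.1344  0.1298] [0.013 0.009 0.011] 0.1332
scene -0.13 34 [ 0.4865 -0.1252  0.1299] [0.013 0.01  0.011] 0.1334
scene -0.12 35 [ 0.4833 -0.1151  0.1296] [0.011 0.01  0.011] 0.1335
scene -0.11 33 [ 0.48   -0.1052  0.1295] [0.012 0.009 0.012] 0.1336
scene -0.1 24 [ 0.4774 -0.0961  0.1294] [0.011 0.009 0.01 ] 0.133
scene barrel [ 0.4056 -0.2761  0.171 ] [ 0.994 -0.107]
disc [0.5033 0.1288 0.1042] [ 0.98 -0.2 ] 147
disc [0.5216 0.1855 0.1041] [ 0.975 -0.224] 146
flange [0.5396 0.2429 0.0687] 105
top -0.2 367 [ 0.5239 -0.1962  0.1331] [0.074 0.01  0.054] 0.1499
top -0.19 162 [ 0.5017 -0.1852  0.1369] [0.041 0.01  0.028] 0.1447
top -0.18 164 [ 0.4927 -0.1744  0.1358] [0.04  0.01  0.036] 0.1469
top -0.17 144 [ 0.4993 -0.1657  0.1336] [0.044 0.01  0.035] 0.1465
top -0.16 182 [ 0.4871 -0.1544  0.1368] [0.041 0.01  0.042] 0.1481
top -0.15 130 [ 0.4963 -0.1464  0.1302] [0.031 0.01  0.038] 0.145
top -0.14 54 [ 0.4848 -0.135   0.13  ] [0.015 0.01  0.008] 0.1334
top -0.13 54 [ 0.4816 -0.125   0.1301] [0.015 0.01  0.008] 0.134
top -0.12 56 [ 0.4787 -0.1151  0.1301] [0.016 0.009 0.01 ] 0.1351
top -0.11 55 [ 0.4756 -0.105   0.1303] [0.016 0.01  0.008] 0.1335
top -0.1 48 [ 0.4725 -0.0955  0.1291] [0.011 0.009 0.008] 0.1331
top -0.09 7 [ 0.4712 -0.0886  0.1265] [0.005 0.002 0.004] 0.1292
top barrel [ 0.5292 -0.277   0.1707] [-0.305  0.952]
disc [0.4936 0.133  0.1045] [-0.945  0.327] 329
disc [0.5127 0.1895 0.104 ] [-0.943  0.334] 341
flange [0.5327 0.2454 0.0692] 204
```

```bash
cat >> h.py <<'E'
def down(j):
    j=np.array([j[0],j[1],0.])/np.hypot(j[0],j[1]); z=np.array([0,0,-1.])
    return R.from_matrix(np.stack([np.cross(j,z),j,z],1)).as_rotvec()
def best(p,j):
    """orientation among the two half turns, keeping joint 6 nearest mid-range"""
    c=[]
    for s in(1,-1):
        o=down(s*np.array(j)); q=ctrl.inverse_kinematics(p,o)
        if q is not None: c.append((abs(q[5]),s,o))
    print("ik",[(round(a,2),s) for a,s,_ in c]); return min(c,key=lambda t:t[0])[2]
def look(n):
    t=ctrl.get_obs(); p=eyes.camera("wrist"); save(p,n+".png"); w=cloud(p,t)
    np.save(n+"_w.npy",w); np.save(n+"_i.npy",p["img"]); return p,w
E
python3 - <<'E'
from h import *
for n,p,j in(("w1",[.475,-.12,.33],(.956,.293)),("w2",[.513,.187,.30],(.944,-.33))):
    o=best(p,j); ctrl.goto(p,o); ctrl.dwell(.2)
    pic,w=look(n); 
    if n=="w1": print(np.array(pic["tool_from_camera"]).round(3),pic["vfov"])
    t=ctrl.get_obs(); print(t["time"],t["tool_pos"],t["joints"].round(2))
a=np.hstack([cv2.resize(cv2.imread(f"pics/{n}.png"),(400,300)) for n in("w1","w2")]); cv2.imwrite("pics/w12.png",a)
E
```

```text
ik [(np.float64(0.65), 1), (np.float64(2.49), -1)]
[[ 0.001 -0.966 -0.257  0.072]
 [ 1.     0.001 -0.     0.   ]
 [ 0.001 -0.257  0.966 -0.171]
 [ 0.     0.     0.     1.   ]] 70.99141162018269
3.525 [ 0.47494716 -0.12045576  0.32982277] [-0.36 -0.28  1.84 -0.    1.58 -0.65]
ik [(np.float64(0.59), 1), (np.float64(2.55), -1)]
4.9583 [0.51327377 0.18614305 0.30020922] [ 0.25 -0.15  1.78 -0.    1.51  0.59]
```

View pics/w12.png

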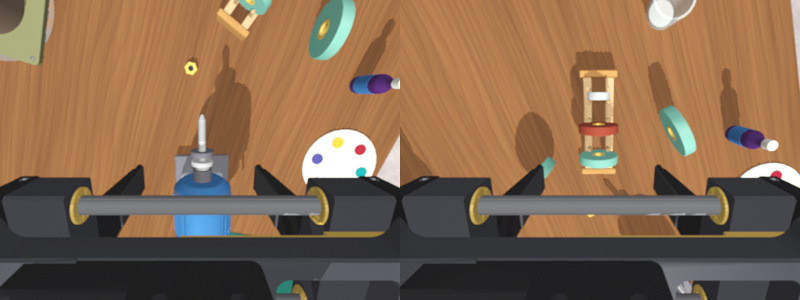

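Left half: the spindle tip is at (202, 115), with the dark backing just above the barrel. Right half: flange, spare and green wheel sit in line at x≈598. Next I'll fit both from these depth clouds.

Run:
```python
import numpy as np
from scipy.optimize import least_squares
w=np.load("w1_w.npy").reshape(-1,3); w=w[~np.isnan(w[:,0])]
def cyl(pts,r,ref,th0):
    def f(q):
        u=np.array([np.cos(q[0]),np.sin(q[0])]); n=np.array([-u[1],u[0]])
        return np.hypot((pts[:,:2]-ref)@n-q[1],pts[:,2]-q[2])-r
    s=least_squares(f,[th0,0,.125],loss="soft_l1",f_scale=.001); return s.x,np.abs(s.fun).mean()
th=np.arctan2(.956,-.293); ref=np.array([.48,-.12])
k=w[(abs(w[:,2]-.127)<.012)&(abs(w[:,0]-(.48-.306*(w[:,1]+.12)))<.012)&(w[:,1]>-.14)&(w[:,1]<-.1)]
q,e=cyl(k,.0065,ref,th); print("spindle",len(k),q,e)
u=np.array([np.cos(q[0]),np.sin(q[0])]); n=np.array([-u[1],u[0]]); P=ref+n*q[1]
b=w[(w[:,2]>.15)&(w[:,2]<.19)&(w[:,1]<-.2)&(abs((w[:,:2]-ref)@n)<.045)]
if len(b)>50: print("barrel",len(b),cyl(b,.054,ref,th))
s=(w[:,:2]-P)@u; d=np.hypot((w[:,:2]-P)@n,w[:,2]-q[2])
for a in np.arange(-.12,.05,.003):
    m=(s>=a)&(s<a+.003)&(d<.06)&(w[:,2]>q[2]-.01)
    if m.sum()>2: print(round(a,3),m.sum(),d[m].max().round(4),np.median(d[m]).round(4))
print("P",P,"u",u)
w=np.load("w2_w.npy").reshape(-1,3); i=np.load("w2_i.npy").reshape(-1,3)
for nm,c,zc,rr in(("wheel",(.494,.131),.071,.038),("spare",(.513,.188),.071,.038),("flange",(.533,.245),.052,.022)):
    m=(np.hypot(w[:,0]-c[0],w[:,1]-c[1])<.045)&(w[:,2]>max(.06,zc))&(w[:,2]<.12)
    if nm=="flange": m&=(np.hypot(w[:,0]-c[0],w[:,1]-c[1])<.027)
    k=w[m]; r=np.array([.33,.944]); 
    top=k[k[:,2]>zc+rr*.8]; dv=np.linalg.svd(top[:,:2]-top[:,:2].mean(0),full_matrices=False)[2]
    t=np.array([.944,-.33]); al=(k[:,:2]-c)@r; ac=(k[:,:2]-c)@t
    print(nm,len(k),"along",np.percentile(al,[2,98]).round(4),"across",np.percentile(ac,[1,99]).round(4),"topmean",top.mean(0).round(4),"ztop",np.percentile(k[:,2],99).round(4),"dir",dv[0].round(3))
```

```text
spindle 441 [ 1.87733338e+00 -1.08864569e-03  1.26223614e-01] 0.00046315122566149353
barrel 3752 (array([ 1.74695258, -0.02169588,  0.12553644]), np.float64(0.0035313036576718622))
-0.12 4 0.056 0.0553
-0.117 17 0.0566 0.0548
-0.114 13 0.0557 0.054
-0.111 6 0.055 0.0546
-0.108 27 0.0555 0.055
-0.105 121 0.0561 0.0536
-0.102 197 0.0539 0.0515
-0.099 357 0.0523 0.0487
-0.096 370 0.0489 0.0456
-0.093 369 0.0454 0.0421
-0.09 842 0.0415 0.0308
-0.087 80 0.0193 0.018
-0.084 68 0.019 0.0179
-0.081 71 0.0189 0.0179
-0.078 78 0.0197 0.018
-0.075 73 0.0194 0.0178
-0.072 70 0.0198 0.0178
-0.069 147 0.0194 0.0163
-0.066 52 0.0147 0.013
-0.063 13 0.0137 0.013
-0.06 64 0.0207 0.0198
-0.057 87 0.0213 0.0199
-0.054 239 0.0213 0.0171
-0.051 63 0.0222 0.0081
-0.048 13 0.008 0.0067
-0.042 77 0.0218 0.0204
-0.039 98 0.0216 0.0205
-0.036 107 0.022 0.0205
-0.033 218 0.0213 0.0155
-0.03 27 0.0081 0.0066
-0.027 32 0.0073 0.0065
-0.024 27 0.0072 0.0064
-0.021 32 0.0071 0.0064
-0.018 28 0.0075 0.0063
-0.015 33 0.0074 0.0064
-0.012 30 0.0075 0.0064
-0.009 31 0.0081 0.0066
-0.006 34 0.0081 0.0065
-0.003 29 0.0077 0.0064
0.0 31 0.0079 0.0068
0.003 34 0.0084 0.0068
0.006 28 0.0077 0.0065
0.009 34 0.0078 0.0065
0.012 35 0.0078 0.0067
0.015 33 0.0077 0.0065
0.018 29 0.0077 0.0065
0.021 35 0.0078 0.0066
0.024 32 0.0069 0.0056
0.027 23 0.0057 0.0043
0.03 14 0.0037 0.0027
0.033 4 0.0033 0.0016
P [ 0.4810379  -0.11967149] u [-0.30175894  0.95338426]
wheel 1205 along [-0.0043  0.0109] across [-0.0361  0.0359] topmean [0.4952 0.1347 0.1068] ztop 0.1106 dir [ 0.944 -0.331]
spare 1120 along [-0.0047  0.0107] across [-0.0353  0.0371] topmean [0.5145 0.1907 0.1071] ztop 0.1107 dir [-0.947  0.32 ]
flange 425 along [-0.0045  0.0081] across [-0.0203  0.0199] topmean [0.5341 0.2467 0.0732] ztop 0.0761 dir [ 0.944 -0.331]
```

```bash
cat >> h.py <<'E'
P=np.array([.4808,-.1197]); U=np.array([-.3018,.9534]); SH=-.0505   # spindle axis, shoulder coordinate
RX=np.array([.33,.944]); WH=np.array([.495,.1341]); FL=np.array([.5336,.2467])
def ax(s,z,side=0.): # s: distance out from shoulder
    xy=P+U*(SH+s)+side*np.array([U[1],-U[0]]); return [xy[0],xy[1],z]
def st(l=""):
    o=ctrl.get_obs(); d=(o["tool_pos"][:2]-P); print(l,"t",round(o["time"],2),"tcp",o["tool_pos"].round(4),"s",round(d@U-SH,4),"side",round(d@[U[1],-U[0]],4),"F",o["force"].round(1),"gap",round(o["finger_gap"]*95,1)); return o
E
python3 - <<'E'
from h import *
o=down((RX[1],-RX[0])); os=down((U[1],-U[0]))
ctrl.goto([*WH,.13],o); ctrl.servo_line([*WH,.052],v=.08); st("down")
grasp(35); st("grip")
ctrl.servo_line([*WH,.2],v=.1); st("lift")
ctrl.goto(ax(.125,.2),os); ctrl.servo_line(ax(.125,.106),v=.1); ctrl.dwell(.2); st("aligned")
p,w=look("w3"); p=eyes.camera("scene"); save(p,"s3.png")
a=cv2.resize(cv2.imread("pics/s3.png")[160:310,150:350],None,fx=2,fy=2); cv2.imwrite("pics/s3c.png",np.hstack([a,cv2.resize(cv2.imread("pics/w3.png"),(400,300))]))
E
```

```text
down t 6.83 tcp [0.4956 0.1342 0.0527] s 0.2881 side 0.0907 F [-0.4  0.3  0.2] gap 95.1
grip t 7.32 tcp [0.4947 0.1343 0.0523] s 0.2885 side 0.0899 F [-3.4  1.8  2.9] gap 74.0
lift t 8.95 tcp [0.4945 0.134  0.1991] s 0.2883 side 0.0897 F [ 0.3 -0.4 -0.6] gap 74.2
aligned t 11.21 tcp [ 0.4588 -0.0488  0.1068] s 0.1247 side 0.0004 F [-0.8  0.6 -1.9] gap 74.6
```

View pics/s3c.png

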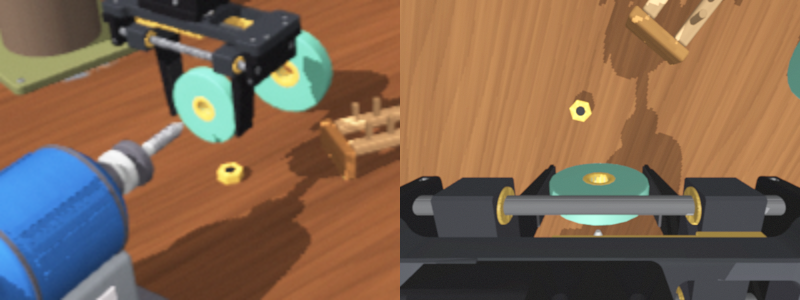

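The wheel is held in line with the spindle. In the scene crop its hole is at (203, 107) and the tip at (180, 128). I'll check the held wheel's tilt and centre from the wrist depth.

Run:
```python
import numpy as np
from h import P,U,SH
w=np.load("w3_w.npy"); im=np.load("w3_i.npy").astype(int)
g=(im[...,1]>im[...,0]+25)&~np.isnan(w[...,0])
s=(w[...,:2]-P)@U-SH; sd=(w[...,:2]-P)@[U[1],-U[0]]; z=w[...,2]
m=g&(abs(s-.125)<.03)&(abs(sd)<.045)&(z>.05)
# outer face: points with s large & below rim
f=m&(np.hypot(sd,z-.125)<.034)&(s>.125)
A=np.c_[sd[f],z[f]-.125,np.ones(f.sum())]; c=np.linalg.lstsq(A,s[f],rcond=None)[0]; print("face n",f.sum(),"yaw,pitch slopes",c.round(3))
k=m; print("sides",np.percentile(sd[k],[1,99]).round(4),"ztop",np.percentile(z[k],99).round(4))
rim=m&(np.hypot(sd,z-.125)>.036); from scipy.optimize import least_squares
q=least_squares(lambda q:np.hypot(sd[rim]-q[0],z[rim]-q[1])-.038,[0,.125],loss="soft_l1",f_scale=.001); print("rim centre",q.x.round(4),rim.sum(), "s range",np.percentile(s[rim],[2,98]).round(4))
b=(im[...,0]>im[...,2]+40)&(abs(s-.13)<.02)&(np.hypot(sd,z-.125)<.02)
print("bush",b.sum(),sd[b].mean().round(4),z[b].mean().round(4))
```

```text
face n 5070 yaw,pitch slopes [0.002 0.002 0.132]
sides [-0.0345  0.0365] ztop 0.2021
rim centre [0.0007 0.1259] 2145 s range [0.1168 0.149 ]
bush 840 0.0008 0.1243
```

Run:
```python
from h import *
hit=ctrl.servo_line(ax(.052,.1062,-.0005),v=.05,threshold=12); st(f"on hit={hit}")
if not hit:
    hit=ctrl.servo_line(ax(.0165,.1062,-.0005),v=.03,threshold=30); st(f"push hit={hit}")
```

```text
on hit=False t 12.92 tcp [ 0.4798 -0.1182  0.1062] s 0.0522 side -0.0005 F [-0.8 -0.3 -0.7] gap 74.3
push hit=False t 14.25 tcp [ 0.4901 -0.1507  0.106 ] s 0.0182 side -0.0005 F [-2.6  7.   2.5] gap 74.2
```

Run:
```python
from h import *
ungrasp(); st("open"); ctrl.servo_line(ax(.0182,.24,-.0005),v=.15)
p=eyes.camera("scene"); save(p,"s4.png")
np.save("s4_w.npy",cloud(p))
C=FL+RX*.015
o=best([*C,.2],RX); ctrl.goto([*C,.18],o); st("above")
p,w=look("w4"); d=(w[...,:2]-FL)@RX; a=(w[...,:2]-FL)@[RX[1],-RX[0]]; z=w[...,2]
m=(abs(d)<.02)&(abs(a)<.024)&(z>.062)&(z<.08); print("flange n",m.sum(),"along",np.percentile(d[m],[2,98]).round(4),"across",np.percentile(a[m],[2,98]).round(4),"z",np.percentile(z[m],99).round(4))
m=(abs(d+.06)<.025)&(abs(a)<.04)&(z>.08)&(z<.12); print("spare n",m.sum(),"along",np.percentile(d[m],[2,98]).round(4) if m.any() else "")
m=(d>.03)&(d<.1)&(abs(a)<.045)&(z<.1); print("end n",m.sum(),"z",np.percentile(z[m],[99.5]) if m.any() else "")
a=cv2.resize(cv2.imread("pics/s4.png")[200:300,170:300],(390,300)); cv2.imwrite("pics/s4c.png",np.hstack([a,cv2.resize(cv2.imread("pics/w4.png"),(400,300))]))
```

```text
open t 14.86 tcp [ 0.4906 -0.1524  0.1063] s 0.0164 side -0.0005 F [-0.3 -0.4 -0.3] gap 95.1
ik [(np.float64(0.87), 1), (np.float64(2.27), -1)]
above t 17.49 tcp [0.539  0.26   0.1802] s 0.3949 side 0.1701 F [-0.2  0.6  0.6] gap 94.7
flange n 719 along [-0.0058  0.0078] across [-0.0192  0.0179] z 0.0759
spare n 2195 along [-0.0662 -0.0508]
end n 5482 z [0.03838475]
```

View pics/s4c.png

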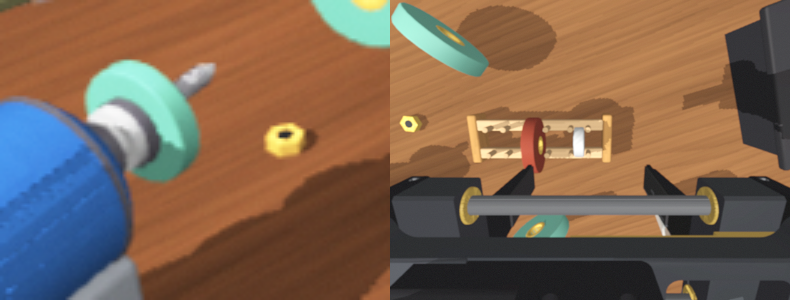

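The wheel hangs squarely on the spindle against the backing. In the wrist view the flange is at (578, 142) and the spare at (533, 145). Next I descend offset from the spare, then pinch and re-centre.

Run:
```python
from h import *
C=FL+RX*.015
hit=ctrl.servo_line([*C,.062],v=.08,threshold=8); st(f"down {hit}")
if not hit:
    grasp(3); st("stall")
```

```text
down False t 19.17 tcp [0.539  0.261  0.0627] s 0.3959 side 0.1704 F [ 1.3 -0.8  0.5] gap 95.3
stall t 20.22 tcp [0.538  0.2593 0.0619] s 0.3946 side 0.1689 F [-2.1 -5.7  2.5] gap 35.2
```

Run:
```python
from h import *
C=FL+RX*.003
ctrl.servo_line([*C,.062],v=.02); st("shift"); grasp(3); st("g3")
p=eyes.camera("scene"); save(p,"s5.png"); q=eyes.camera("top"); save(q,"t5.png")
a=cv2.resize(cv2.imread("pics/s5.png")[150:260,320:466],(400,300)); b=cv2.resize(cv2.imread("pics/t5.png")[210:320,180:326],(400,300)); cv2.imwrite("pics/s5c.png",np.hstack([a,b]))
```

```text
shift t 20.97 tcp [0.5346 0.2494 0.062 ] s 0.3861 side 0.1626 F [-0.7 -3.2  0.2] gap 14.7
g3 t 21.18 tcp [0.5345 0.2494 0.062 ] s 0.3862 side 0.1626 F [-0.7 -2.4  1.5] gap 14.5
```

View pics/s5c.png

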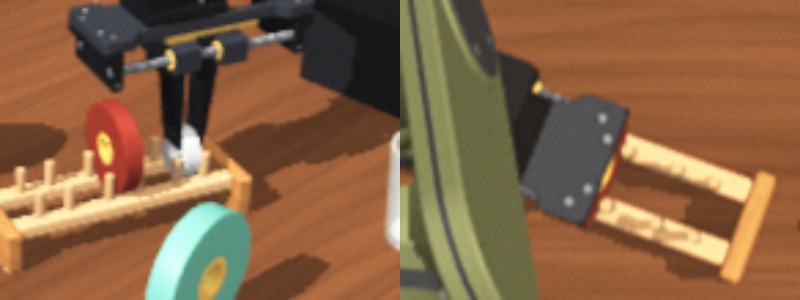

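The fingers closed on the bright flange (gap 14.5 mm) and the spare is untouched. I'll grip firmly, lift and align.

Run:
```python
from h import *
C=FL+RX*.002
ctrl.servo_line([*C,.062],v=.02); grasp(35); st("g35")
ctrl.servo_line([*C,.2],v=.12); st("lift")
A=ax(.12,.2); o=best(A,U); ctrl.goto(A,o); ctrl.servo_line(ax(.12,.135),v=.1); ctrl.dwell(.2); st("aligned")
p,w=look("w6"); q=eyes.camera("scene"); save(q,"s6.png"); np.save("s6_w.npy",cloud(q))
s=(w[...,:2]-P)@U-SH; sd=(w[...,:2]-P)@[U[1],-U[0]]; z=w[...,2]
im=p["img"].astype(int); bright=im.min(-1)>110
m=bright&(abs(s-.12)<.02)&(abs(sd)<.03)&(z>.09)&(z<.16)
print(m.sum(),*[np.percentile(v[m],[2,50,98]).round(4) for v in(s,sd,z)])
from scipy.optimize import least_squares
r=least_squares(lambda q:np.hypot(sd[m]-q[0],z[m]-q[1])-.022,[0,.125],loss="soft_l1",f_scale=.001); print("centre",r.x.round(4))
a=cv2.resize(cv2.imread("pics/s6.png")[180:280,170:303],(400,300)); cv2.imwrite("pics/s6c.png",np.hstack([a,cv2.resize(cv2.imread("pics/w6.png"),(400,300))]))
```

```text
g35 t 21.75 tcp [0.5344 0.249  0.062 ] s 0.3858 side 0.1623 F [-0.1  0.1  0.6] gap 13.6
lift t 23.05 tcp [0.5336 0.2484 0.1987] s 0.3855 side 0.1615 F [-0.2  0.2 -1.1] gap 13.9
ik [(np.float64(2.11), 1), (np.float64(1.03), -1)]
aligned t 25.73 tcp [ 0.4604 -0.0536  0.1359] s 0.1197 side 0.0005 F [-1.2 -0.1 -0.4] gap 13.7
2021 [0.113  0.1201 0.1268] [-0.0116  0.0091  0.0225] [0.1271 0.1462 0.1496]
centre [0.0007 0.1268]
```

View pics/s6c.png

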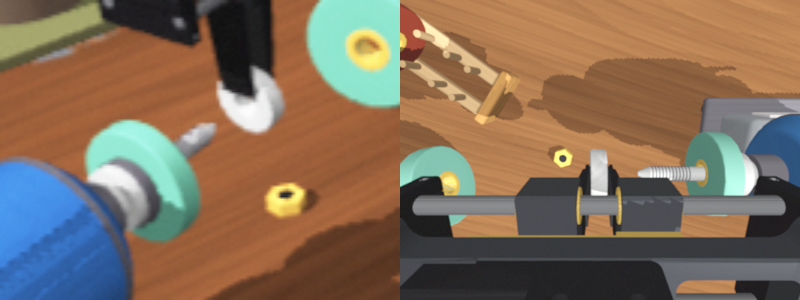

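The flange is held upright in line with the spindle, visible in the right-hand view at (600, 172) with the spindle tip at (640, 173). I'll measure the spindle in the same view to get the relative offset.

Run:
```python
import numpy as np
from h import P,U,SH
from scipy.optimize import least_squares
w=np.load("w6_w.npy"); im=np.load("w6_i.npy").astype(int)
s=(w[...,:2]-P)@U-SH; sd=(w[...,:2]-P)@[U[1],-U[0]]; z=w[...,2]
def fit(m,r,l):
    q=least_squares(lambda q:np.hypot(sd[m]-q[0],z[m]-q[1])-r,[0,.125],loss="soft_l1",f_scale=.001); print(l,m.sum(),q.x.round(4),np.percentile(s[m],[2,98]).round(4))
for a,b in((.04,.055),(.055,.072)): fit((s>a)&(s<b)&(np.hypot(sd,z-.126)<.011)&(z>.115),.0065,f"spindle{a}")
g=(im[...,1]>im[...,0]+25)
fit(g&(s>.0)&(s<.04)&(abs(np.hypot(sd,z-.125)-.038)<.005),.038,"wheel")
b=(im.min(-1)>110)&(abs(s-.12)<.012)&(np.hypot(sd,z-.126)<.026)
for a,c in((.113,.117),(.117,.122),(.122,.127)): fit(b&(s>a)&(s<c),.022,"flange")
```

```text
spindle0.04 627 [-1.000e-04  1.263e-01] [0.0404 0.0547]
spindle0.055 541 [0.     0.1262] [0.0554 0.0716]
wheel 4069 [-0.0008  0.1245] [0.0104 0.0256]
flange 533 [0.0007 0.1265] [0.1133 0.117 ]
flange 693 [0.0008 0.1268] [0.117  0.1217]
flange 724 [0.0007 0.1269] [0.1221 0.1268]
```

Run:
```python
from h import *
hit=ctrl.servo_line(ax(.057,.1345,-.0008),v=.05,threshold=12); o=st(f"on hit={hit}")
if not hit:
    ctrl.dwell(.3); grasp(3); st("g3")
    s=(o["tool_pos"][:2]-P)@U-SH
    ctrl.servo_line(ax(s,.22,-.0008),v=.08); st("up")
    ungrasp(); ctrl.servo_line(ax(.1,.3),v=.2); 
    p=eyes.camera("scene"); save(p,"s7.png"); p,w=look("w7")
    a=cv2.resize(cv2.imread("pics/s7.png")[180:280,170:303],(400,300)); cv2.imwrite("pics/s7c.png",np.hstack([a,cv2.resize(cv2.imread("pics/w7.png"),(400,300))]))
```

```text
on hit=False t 27.24 tcp [ 0.478  -0.1135  0.1345] s 0.0572 side -0.0008 F [ 0.5 -0.1 -1.9] gap 13.9
g3 t 27.76 tcp [ 0.4781 -0.1137  0.1345] s 0.057 side -0.0008 F [ 0.3 -0.1 -1.5] gap 14.0
up t 28.98 tcp [ 0.4776 -0.1134  0.2191] s 0.0575 side -0.0012 F [ 0.4  0.3 -0.7] gap 0.5
```

View pics/s7c.png

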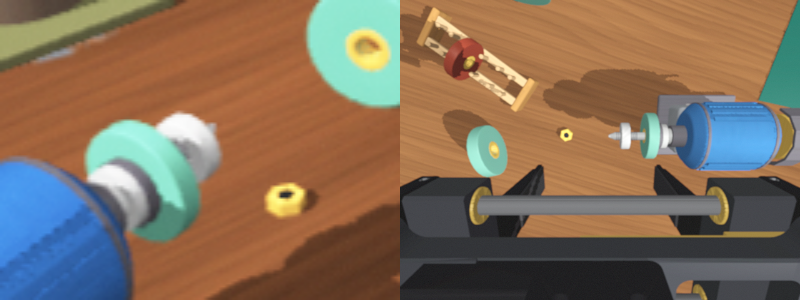

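The flange hangs on the spindle, outside the wheel (right-hand view, (625, 135)). Next I close lightly around the spindle outside the flange and push squarely.

Run:
```python
from h import *
os=down((U[1],-U[0]))
ctrl.goto(ax(.083,.2),os); ctrl.servo_line(ax(.083,.106),v=.12); st("down"); grasp(3); st("closed")
hit=ctrl.servo_line(ax(.048,.106),v=.025,threshold=30); st(f"push {hit}")
ctrl.dwell(.3); st("hold")
```

```text
down t 33.57 tcp [ 0.4716 -0.0889  0.1069] s 0.0826 side 0.0006 F [ 0.4 -0.   0.5] gap 95.0
closed t 34.83 tcp [ 0.4706 -0.0888  0.1059] s 0.083 side -0.0004 F [-3.3  0.   0.5] gap 12.6
push False t 36.38 tcp [ 0.4802 -0.1195  0.1051] s 0.0509 side -0.0005 F [-5.7 10.5  3.5] gap 13.2
hold t 36.68 tcp [ 0.4802 -0.1195  0.1052] s 0.0509 side -0.0005 F [-6.  11.3  3.2] gap 12.9
```

Run:
```python
from h import *
hit=ctrl.servo_line(ax(.043,.106),v=.02,threshold=30); st(f"push {hit}")
ctrl.dwell(.2); o=st("hold"); ctrl.servo_line(ax(.06,.106),v=.05); ungrasp(); st("open")
ctrl.servo_line(ax(.075,.106),v=.1); ctrl.servo_line(ax(.075,.3),v=.2)
ctrl.goto(ax(.13,.3),down(-U)); ctrl.dwell(.2)
q=eyes.camera("scene"); save(q,"s8.png"); p,w=look("w8"); 
s=(w[...,:2]-P)@U-SH; sd=(w[...,:2]-P)@[U[1],-U[0]]; z=w[...,2]; im=p["img"].astype(int)
rad=np.hypot(sd,z-.126); g=(im[...,1]>im[...,0]+25)
m=g&(abs(rad-.038)<.004)&(abs(s-.02)<.03); print("wheel s",np.percentile(s[m],[2,50,98]).round(4))
m=(abs(rad-.022)<.003)&(s>.026)&(s<.08)&(z>.13); print("flange s",m.sum(),np.percentile(s[m],[2,50,98]).round(4))
m=(abs(rad-.022)<.004)&(s>-.01)&(s<.012)&(z>.13); print("backing s",m.sum(),np.percentile(s[m],[2,50,98]).round(4) if m.any() else"")
for k in np.arange(-.01,.1,.002):
    n=(s>=k)&(s<k+.002)&(rad<.045)&(z>.115)
    if n.any(): print(round(k*1000),n.sum(),np.percentile(rad[n],[50,95]).round(4),end="; ")
a=cv2.resize(cv2.imread("pics/s8.png")[180:280,170:303],(400,300)); 
v,u=np.argwhere(g&(abs(s-.02)<.03)&(rad<.04)).mean(0).astype(int); print(v,u); v=np.clip(v,45,435);u=np.clip(u,60,580)
cv2.imwrite("pics/s8c.png",np.hstack([a,cv2.resize(cv2.imread("pics/w8.png")[v-45:v+45,u-60:u+60],(400,300))]))
```

```text
push False t 37.08 tcp [ 0.4801 -0.1193  0.1052] s 0.051 side -0.0006 F [-12.3  28.5  13. ] gap 13.0
hold t 37.28 tcp [ 0.4801 -0.1194  0.1052] s 0.051 side -0.0006 F [-11.6  28.9  12. ] gap 12.7
open t 39.15 tcp [ 0.4779 -0.1107  0.106 ] s 0.06 side 0.0 F [-0.4 -0.2  0.1] gap 95.0
wheel s [0.0099 0.018  0.0249]
flange s 520 [0.0264 0.0326 0.0387]
backing s 441 [-0.0091 -0.0033  0.0028]
-10 49 [0.0198 0.0207]; -8 77 [0.0199 0.021 ]; -6 77 [0.0201 0.021 ]; -4 77 [0.0202 0.0211]; -2 73 [0.0202 0.021 ]; 0 64 [0.0204 0.0214]; 2 33 [0.0207 0.0215]; 8 36 [0.036  0.0372]; 10 140 [0.0366 0.0374]; 12 159 [0.0367 0.0377]; 14 138 [0.0368 0.0378]; 16 156 [0.0367 0.0377]; 18 146 [0.0366 0.0375]; 20 147 [0.0367 0.0376]; 22 162 [0.0367 0.0375]; 24 654 [0.0301 0.0366]; 26 77 [0.0206 0.0215]; 28 86 [0.0206 0.0216]; 30 86 [0.0206 0.0216]; 32 84 [0.0206 0.0215]; 34 82 [0.0207 0.0217]; 36 93 [0.0205 0.0217]; 38 262 [0.0156 0.0206]; 40 25 [0.0067 0.0076]; 42 22 [0.0069 0.0076]; 44 27 [0.0067 0.0075]; 46 24 [0.0067 0.0079]; 48 26 [0.0066 0.0077]; 50 26 [0.0067 0.0075]; 52 23 [0.0067 0.0076]; 54 25 [0.0065 0.0073]; 56 25 [0.0069 0.0082]; 58 26 [0.0067 0.0076]; 60 25 [0.0068 0.0077]; 62 27 [0.0063 0.0075]; 64 24 [0.0068 0.0076]; 66 25 [0.0067 0.0075]; 68 26 [0.0067 0.0077]; 70 25 [0.0067 0.0078]; 72 26 [0.0064 0.0075]; 74 25 [0.0058 0.0073]; 76 18 [0.0049 0.0067]; 78 17 [0.004  0.0051]; 80 13 [0.0036 0.0042]; 82 10 [0.0025 0.0031]; 217 431
```

View pics/s8c.png

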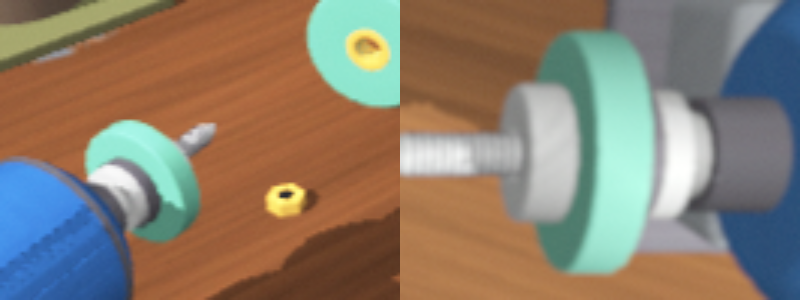

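The stack is closed: clamp flange, wheel and shoulder touch, and the wheel covers the backing ring. The outer face is about 45 mm from the tip, which matches fully home.

Run:
```python
from h import *
st("final"); print(ctrl.sign_off())
```

```text
final t 42.34 tcp [ 0.4568 -0.044   0.3   ] s 0.1299 side -0.0 F [-0.5 -0.6  0.1] gap 94.8
the job is handed in; nothing more can be done
None
```

The green wheel and the clamp flange are both on the spindle, and the whole stack is pushed home against the shoulder. I handed the job in at 42 s of the 72 s allowed, with the arm clear; no verdict is reported.

**Wheel:** I gripped it by the rim, slid it on and pushed it home together with the backing flange.

**Clamp flange:** I pinched it from above, working offset to stay clear of the spare, and slid it onto the spindle. I then drew the fingers off upward under light grip so they would not open against the wheel.

**Final push:** I closed the fingers lightly around the spindle and pushed on the clamp flange. At about 30 N it moved no further.

**Last checks (wrist depth):**

| Part | Measured distance out from shoulder | Home |
|---|---|---|
| Wheel centre | about 17.5–18 mm | 18 mm |
| Clamp flange centre | about 33 mm | 33 mm |
| Clamp flange outer face | about 45 mm from the spindle tip | 45 mm |

- **Backing flange:** its position was not measured at the end. My depth readings there were of the shoulder instead, because the wheel hides the ring. That it is home follows from the wheel's position and the firm stop.
- **Other objects:** the nut looks unmoved in the last picture, and the spare was in its slot when last seen, before the final push. I did not re-measure either one, and the arm did not go near the paint bottle or the tumbler.

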